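Set out the jar display on the shop counter

TASK

Set out the counter display: stand each of the four black-lidded glass jars upright in the wooden base of its own shape and size, down on the floor of the recess inside the rim: the square jar in the square base, the six-sided jar in the six-sided base, the large round jar in the large round base and the small round jar in the small round base. Leave the tin and the sauce bottle where they stand in the row, and never tip over a jar, the tin or the bottle.

Things in the scene. Friction and masses are not known exactly. Their poses are not given: they have to be found in the camera images.
- jar_large: Large round glass jar, body 62 mm in diameter and straight-sided up to 85 mm, 105 mm tall in all, lid 56 mm in diameter, 0.30 to 0.48 kg; pale grey-green through the glass, white paper label band, round black screw lid on a short neck (the top 20 mm are neck and lid). Loose, standing upright; origin: centre of its underside; z up. Belongs in base_large.
- jar_square: Square glass jar, body 54 x 54 mm and straight-sided up to 72 mm, 92 mm tall in all, lid 44 mm in diameter, 0.25 to 0.40 kg; pale grey-green through the glass, white paper label band, round black screw lid on a short neck (the top 20 mm are neck and lid). Loose, standing upright; origin: centre of its underside; z up, x and y square to its flat sides. Belongs in base_square.
- jar_hex: Six-sided glass jar, 50 mm across its flats (58 mm across the corners) and straight-sided up to 64 mm, 84 mm tall in all, lid 42 mm in diameter, 0.20 to 0.32 kg; pale grey-green through the glass, white paper label band, round black screw lid on a short neck (the top 20 mm are neck and lid). Loose, standing upright; origin: centre of its underside; z up, x square to a pair of opposite flat sides (y points to corners). Belongs in base_hex.
- jar_small: Small round glass jar, body 44 mm in diameter and straight-sided up to 52 mm, 72 mm tall in all, lid 39 mm in diameter, 0.12 to 0.19 kg; pale grey-green through the glass, white paper label band, round black screw lid on a short neck (the top 20 mm are neck and lid). Loose, standing upright; origin: centre of its underside; z up. Belongs in base_small.
- base_large: Large round wooden display base: a shallow dish with a round recess 80 mm in diameter (90 mm outside). The recess floor is flat, 4 mm above the counter; around it runs a rim 5 mm wide, whose top is 12 mm above the counter. Fixed to the counter. Origin: centre of the underside, at counter height; z up.
- base_square: Square wooden display base: a shallow tray with a square recess 70 x 70 mm (80 mm outside). The recess floor is flat, 4 mm above the counter; around it runs a rim 5 mm wide, whose top is 12 mm above the counter. Fixed to the counter. Origin: centre of the underside, at counter height; z up, x and y square to its sides.
- base_hex: Six-sided wooden display base: a shallow tray with a six-sided recess 67 mm across its flats (77 mm outside). The recess floor is flat, 4 mm above the counter; around it runs a rim 5 mm wide, whose top is 12 mm above the counter. Fixed to the counter. Origin: centre of the underside, at counter height; z up, x square to a pair of opposite sides (y points to corners).
- base_small: Small round wooden display base: a shallow dish with a round recess 61 mm in diameter (71 mm outside). The recess floor is flat, 4 mm above the counter; around it runs a rim 5 mm wide, whose top is 12 mm above the counter. Fixed to the counter. Origin: centre of the underside, at counter height; z up.
- tin: Bystander: round metal food tin with a red wrapper and a bare metal top, 67 mm in diameter, 95 mm tall, standing loose in the row among the jars. Origin: centre of its underside. To be left where it is.
- bottle: Bystander: small sauce bottle, red-brown, white label, narrow neck and white cap, 50 mm in diameter, 135 mm tall, standing loose in the row among the jars. Origin: centre of its underside. To be left where it is.

How it is judged:
At the end, for the whole second after the job is handed in: Each jar is released, upright (0.08 rad) and still on the recess floor of its own base (underside 1 to 7.5 mm above the base's), centres within 13 mm; the tin and the bottle upright and within 25 mm of where they began (horizontal distance between jar_large and base_large below 0.013 m and z of jar_large in the frame of base_large between 0.001 and 0.0075 m and angle between each of jar_large, jar_square, jar_hex, jar_small's own z axis and vertical below 0.08 rad and linear speed of each of jar_large, jar_square, jar_hex, jar_small below 0.02 m/s and horizontal distance between jar_square and base_square below 0.013 m and z of jar_square in the frame of base_square between 0.001 and 0.0075 m and horizontal distance between jar_hex and base_hex below 0.013 m and z of jar_hex in the frame of base_hex between 0.001 and 0.0075 m and horizontal distance between jar_small and base_small below 0.013 m and z of jar_small in the frame of base_small between 0.001 and 0.0075 m and distance of each of tin, bottle from where it was at the start of the episode below 0.025 m and angle between each of tin, bottle's own z axis and vertical below 0.1 rad); the robot touches nothing.
It fails at once if a jar, the tin or the bottle is tipped over (more than 0.7 rad) (angle between any of jar_large, jar_square, jar_hex, jar_small, tin, bottle's own z axis and vertical above 0.7 rad).
It also fails if it takes over 120 s, if anything falls off the work surface, if the arm or the gripper's body presses on something with over 40 N, if the wrist force passes 120 N, or if a joint passes its speed limit or range.

ROBOT

A 6-joint arm with a two-finger parallel gripper is mounted at the origin on the work surface. World frame = base frame: x ahead of the robot, y to its left, z up, the work surface at z = 0. Lengths are in m, angles in rad, forces in N, time in s.
With the tool pointing down it reaches from about 0.325 to 0.925 m from the base axis. Payload 3.1 kg.
Tool frame: the origin (TCP) lies on the centre line of the jaws, within the pads' length; the fingertips stand 22 mm ahead of it and the grasp point (between the pads) lies 3 mm ahead of it; z points along the fingers, y is the line along which they close (so a half turn about z gives the same grasp; the last joint's range is limited). The gripper opens to 85 mm and grips with 20 to 120 N. Pads are 22 mm wide; open, the fingers measure 114 mm over their backs; the gripper's body (76 mm by 85 mm) begins 54 mm behind the grasp point. The pads swing forward as they close: fully open they stand 13 mm farther back than shut.
Start: joints at [-1.36, 0.217, 1.613, -0, 1.311, -0.112], TCP at [0.198, -0.593, 0.253] pointing down, gripper open.
Joint ranges: [-2.75, 2.75], [-0.78, 2.1], [0.31, 2.55], [-1.13, 4.27], [0.13, 2.63], [-2.58, 2.58]. Speed limits (rad/s): [2.79, 2.79, 3.14, 3.14, 3.14, 3.14].

INTERFACE

Orientations are given as a unit quaternion [w, x, y, z].
In Python, from station import ctrl gives the robot as it stands.
- The arm moves only by the shell command python3 -m inch 'ROWS' [FORCE]. ROWS is JSON, a list of rows, each a list of 7 numbers: the closure, from -1 (fully open) to 1 (shut), then the shift along the world's x, y, z in mm, then the turn, a rotation vector about the world's x, y, z in degrees. In form: [[hand, tx, ty, tz, wx, wy, wz], ...]. A call has 1 to 5 rows; each row shifts and turns the commanded pose from where the row before left it; what a row does not reach is not made up. A row lasts 1/10 s, in which the tool goes at most 50 mm and 8.59 degrees, less where a joint would pass 70% of its speed; a pose out of reach is approached as far as the arm can. A call with a gripper value outside its range is refused whole. The fingers move at their own pace and stop on an object; FORCE is the grip in N (left out, the last holds). Time passes only in rows, so rows that do not move let the fingers close. It gives the time, the measured TCP pose, the force, the opening and the grip force at its end, in the units of the state.
- ctrl.read_state(): the state, without advancing time (a new reading comes with each control period).
- ctrl.get_image(name): name is "scene" or "side" or "wrist"; returns a dict with "pixels" (400x640x3 uint8, red, green, blue), "depth" (400x640 float32, m along the optical axis (not along the pixel's ray), 0 where there is no reading), "fov_y" (degrees; the focal length in pixels is half the picture's height over the tangent of half this angle, whatever the lens; pixels are square), "cx", "cy" (the principal point, pixels), "R" (3x3) and "t" (3): a world point X has camera coordinates R X + t. Camera axes: x right, y down, z forward; pixel columns grow to the right and rows downward; lengths in m; the calibration is good to about 2 mm. A picture is of the moment at which its call begins.
- ctrl.close_job(): hands the job in; it is judged then, once.
The state is a dict: "clock": time; "qpos": joint angles; "joint_vel": joint speeds; "tau": joint torques, N m; "tool_pos": TCP position; "tool_rot": TCP orientation; "wrist_force": force on the tool from outside, world axes, zero at the start; "moment": the same for the moment, N m; "opening": finger opening in m; "gripper_force": force on a finger pad.
Only numpy, scipy, OpenCV 4.12 (cv2) and the standard library are available. Lean on these libraries where they do the work, as an engineer would, in place of code of your own. Each camera call takes 0.05 s, during which the arm holds its last target. There are 200 camera calls.

## Working session

There is one attempt and no reset: what is moved stays moved. The work goes in short steps, Python scripts to look and compute and a shell command to move; the robot and the scene stay as the last step left them, time stands still between calls to the robot, and variables do not carry over. Pictures are saved under pics/ and viewed, at most 14 in all, crops included, and the job is handed in when it is done.

```bash
mkdir -p pics; ls
cat > h.py <<'E'
import numpy as np, cv2
from station import ctrl
def grab(n,fn=None):
    im=ctrl.get_image(n)
    if fn: cv2.imwrite('pics/'+fn,cv2.cvtColor(im['pixels'],cv2.COLOR_RGB2BGR))
    np.savez(''+n+'.npz',**{k:im[k] for k in im})
    return im
def cam(im):
    f=200/np.tan(np.radians(float(im['fov_y']))/2); return f,float(im['cx']),float(im['cy']),np.array(im['R']),np.array(im['t'])
def ray(im,u,v,z):
    f,cx,cy,R,t=cam(im); d=R.T@np.array([(u-cx)/f,(v-cy)/f,1]); c=-R.T@t
    return c+d*(z-c[2])/d[2]
def cloud(im):
    f,cx,cy,R,t=cam(im); D=np.array(im['depth']); v,u=np.mgrid[:400,:640]
    P=np.stack([(u-cx)/f*D,(v-cy)/f*D,D],-1); return (P-t)@R
E
python3 - <<'E'
from h import *
for n in ['scene','side','wrist']:
    im=grab(n,n+'0.png'); f,cx,cy,R,t=cam(im); print(n,f,-R.T@t,R[2])
print(ctrl.read_state())
E
```

```text
pics
scene 383.26719903944985 [1.12119107 0.3900299  0.54306732] [-0.65834422 -0.43826942 -0.61196634]
side 403.1603780181685 [0.3217564  0.49488272 0.68019313] [ 0.31219179 -0.57148816 -0.75890551]
wrist 292.52096749169914 [ 0.27790046 -0.56582884  0.37309075] [-0.30860082 -0.10112791 -0.94580055]
{'clock': 0.15, 'qpos': array([-1.36018503e+00,  2.17618998e-01,  1.61461803e+00,  1.00873440e-05,
        1.31127601e+00, -1.12210265e-01]), 'joint_vel': array([ 0.00021889, -0.0021532 , -0.00337871, -0.0003682 , -0.00023758,
       -0.00113623]), 'tau': array([-3.45071985e-04, -3.97453344e+01, -3.04415166e+01, -1.01015589e-04,
        5.93371209e-03, -1.88229268e-05]), 'tool_pos': array([ 0.1981689 , -0.59212001,  0.25221713]), 'tool_rot': array([-9.59268124e-04,  9.87001291e-01,  1.60709455e-01, -4.23551729e-05]), 'wrist_force': array([ 0.21868764,  0.26631998, -0.82286801]), 'moment': array([-0.00531288, -0.03037083, -0.01437043]), 'gripper_force': 0.0, 'opening': 0.08545926979498193}
```

View pics/scene0.png

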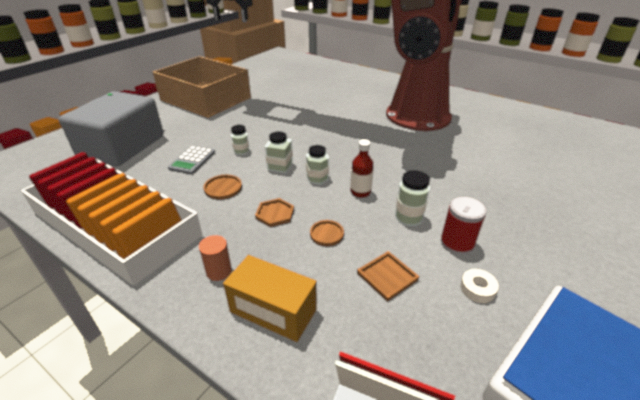

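View pics/side0.png

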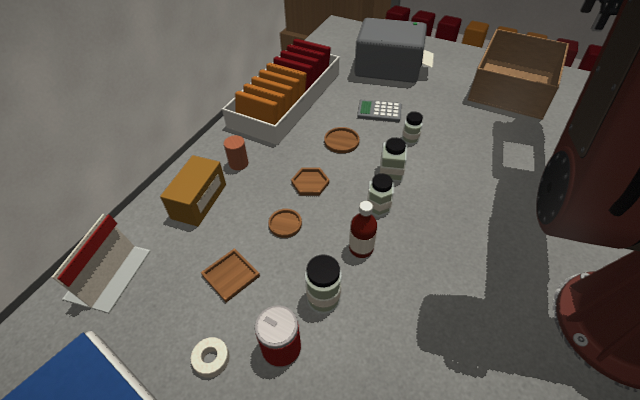

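The scene shot shows jars in a row, with small, square and hex lids at about (239,130), (278,138) and (317,152). The bottle is at (362,170), the large jar at (413,195) and the tin at (465,222). The bases are large round (222,187), hex (274,212), small round (327,233) and square (388,275). The side shot agrees. Next I measure them.

```bash
cat > m.py <<'E'
from h import *
def load(n): return dict(np.load(n+'.npz'))
S={'scene':{'lids':dict(small=(239,131,.072),square=(278,138,.092),hex=(317,152,.084),large=(415,180,.105)),
 'bases':dict(large=(222,187),hex=(274,212),small=(327,233),square=(388,275)),'by':dict(tin=(466,208,.095),bottle=(364,146,.135))},
 'side':{'lids':dict(small=(415,117,.072),square=(396,145,.092),hex=(382,182,.084),large=(322,268,.105)),
 'bases':dict(large=(342,140),hex=(310,181),small=(285,222),square=(231,275)),'by':dict(tin=(278,326,.095),bottle=(366,208,.135))}}
for n in S:
    im=load(n); P=cloud(im); px=im['pixels']; hsv=cv2.cvtColor(px,cv2.COLOR_RGB2HSV)
    dark=(px.max(2)<50).astype(np.uint8)
    for k,(u,v,z) in S[n]['lids'].items():
        # top face of the lid: depth points at lid-top height close to seed
        g=ray(im,u,v,z); d=np.hypot(P[...,0]-g[0],P[...,1]-g[1])
        m=(d<.045)&(abs(P[...,2]-z)<.006); q=P[m]
        lo,hi=q.min(0),q.max(0); (c,sz,a)=cv2.minAreaRect((q[:,:2]*1000).astype(np.float32))
        cc,r=cv2.minEnclosingCircle((q[:,:2]*1000).astype(np.float32))
        print(n,'lid',k,m.sum(),np.round(cc,1),'r',round(r,1),'z',round(np.median(q[:,2])*1000,1),'ray',np.round(g[:2]*1000))
    wood=((hsv[...,0]>4)&(hsv[...,0]<20)&(hsv[...,1]>90)).astype(np.uint8)
    for k,(u,v) in S[n]['bases'].items():
        g=ray(im,u,v,.008); d=np.hypot(P[...,0]-g[0],P[...,1]-g[1])
        m=(d<.07)&(wood>0); cs,_=cv2.findContours(m.astype(np.uint8),cv2.RETR_EXTERNAL,cv2.CHAIN_APPROX_NONE)
        c=max(cs,key=cv2.contourArea)[:,0]
        w=np.array([ray(im,a,b,.010)[:2]*1000 for a,b in c],np.float32)
        M=cv2.moments(w.reshape(-1,1,2)); ce=(M['m10']/M['m00'],M['m01']/M['m00'])
        rc=cv2.minAreaRect(w); top=P[m&(abs(P[...,2]-.012)<.004)]
        # hex/square phase from radius harmonics
        hull=cv2.convexHull(w)[:,0]; s=''
        for nn in (4,6):
            rr=w-np.array(ce); th=np.arctan2(rr[:,1],rr[:,0]); R_=np.hypot(*rr.T)
            # resample in angle
            o=np.argsort(th); tt=np.linspace(-np.pi,np.pi,360,endpoint=False); Ri=np.interp(tt,th[o],R_[o],period=2*np.pi)
            F=(Ri*np.exp(-1j*nn*tt)).mean(); s+=' n%d amp %.1f cornerdeg %.1f'%(nn,2*abs(F),-np.degrees(np.angle(F))/nn)
        print(n,'base',k,np.round(ce,1),'diam',round(2*np.sqrt(M['m00']/np.pi),1),'rect',np.round(rc[1],1),round(rc[2],1),s,'ztop n',len(top))
    for k,(u,v,z) in S[n]['by'].items():
        g=ray(im,u,v,z); d=np.hypot(P[...,0]-g[0],P[...,1]-g[1]); q=P[(d<.05)&(abs(P[...,2]-z)<.006)]
        cc,r=cv2.minEnclosingCircle((q[:,:2]*1000).astype(np.float32)); print(n,k,np.round(cc,1),round(r,1))
E
python3 m.py
```

```text
scene lid small 104 [ 488.1 -306.9] r 20.2 z 71.9 ray [ 501. -292.]
scene lid square 155 [ 488.3 -170.5] r 23.7 z 92.0 ray [ 499. -161.]
scene lid hex 161 [477.8 -62.1] r 22.1 z 84.4 ray [488. -54.]
scene lid large 404 [484.5 189. ] r 28.4 z 105.4 ray [493. 190.]
scene base large [ 642.3 -219. ] diam 90.6 rect [93.1 88.7] 35.0  n4 amp 0.6 cornerdeg 3.6 n6 amp 0.2 cornerdeg -10.6 ztop n 201
scene base hex [645. -57.] diam 83.6 rect [93.5 78.6] 27.6  n4 amp 0.4 cornerdeg -23.5 n6 amp 2.0 cornerdeg 26.2 ztop n 264
scene base small [635.3  73.2] diam 71.6 rect [75.2 68.1] 34.8  n4 amp 0.1 cornerdeg 12.4 n6 amp 0.1 cornerdeg 24.3 ztop n 226
scene base square [665.6 227.1] diam 92.9 rect [84.1 84.6] 71.4  n4 amp 6.2 cornerdeg 26.3 n6 amp 0.2 cornerdeg 24.3 ztop n 514
scene tin [506.4 303. ] 33.8
scene bottle [466.9  56.1] 12.3
side lid small 141 [ 490.1 -308.7] r 21.3 z 69.4 ray [ 485. -303.]
side lid square 226 [ 489.8 -172.2] r 22.8 z 89.9 ray [ 485. -165.]
side lid hex 255 [476.8 -63.5] r 21.8 z 82.0 ray [474. -56.]
side lid large 800 [484.6 187.1] r 28.4 z 103.3 ray [485. 188.]
side base large [ 638.6 -217.1] diam 91.6 rect [88.  95.3] 26.4  n4 amp 0.6 cornerdeg -15.6 n6 amp 0.1 cornerdeg -9.8 ztop n 131
side base hex [641.8 -55.3] diam 83.4 rect [85.1 84.8] 26.5  n4 amp 0.2 cornerdeg 16.5 n6 amp 2.2 cornerdeg 26.5 ztop n 198
side base small [631.7  74.4] diam 71.4 rect [67.8 74.6] 29.0  n4 amp 0.3 cornerdeg -14.3 n6 amp 0.1 cornerdeg -23.0 ztop n 175
side base square [662.5 227.1] diam 92.3 rect [80.7 86.3] 71.4  n4 amp 6.2 cornerdeg 26.2 n6 amp 0.6 cornerdeg 9.3 ztop n 414
side tin [506.4 302.1] 33.5
side bottle [466.3  54.9] 11.7
```

View pics/wrist0.png

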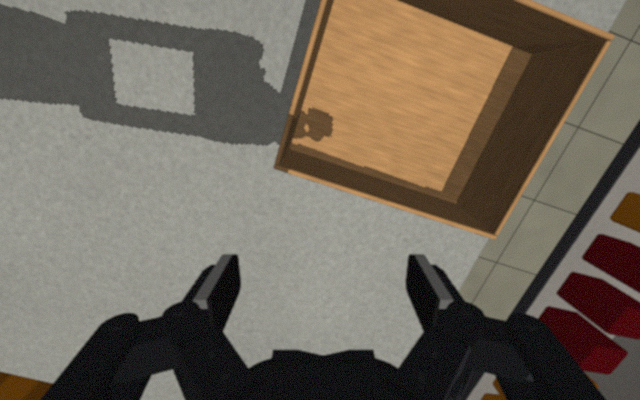

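The wrist view shows the open fingers over bare counter next to the wooden box. Heights and lid radii match the given sizes. Next I get the yaw of the square and hex jars from their side faces.

```bash
cat > y.py <<'E'
from h import *
for k,c,nn,zt in [('square',(489,-171),4,60),('hex',(477,-63),6,54)]:
    for n in ['scene','side']:
        im=dict(np.load(n+'.npz')); P=cloud(im)*1000
        d=np.hypot(P[...,0]-c[0],P[...,1]-c[1]); m=(d<42)&(P[...,2]>8)&(P[...,2]<zt)
        q=P[m][:,:2]-c; th=np.degrees(np.arctan2(q[:,1],q[:,0]))
        # support function relative to lid centre over the seen sector
        res=[]
        for a in range(-180,180,5):
            if ((abs((th-a+180)%360-180))<15).sum()>8: res.append((a,round(float(np.percentile(q@[np.cos(np.radians(a)),np.sin(np.radians(a))],97)),1)))
        # plane normals
        dx=P[:,2:]-P[:,:-2]; dy=P[2:]-P[:-2]; N=np.cross(dx[1:-1],dy[:,1:-1]); L=np.linalg.norm(N,axis=-1)+1e-9; N/=L[...,None]
        mm=cv2.erode(m.astype(np.uint8),np.ones((3,3)))[1:-1,1:-1]>0; mm&=abs(N[...,2])<.25
        a=np.arctan2(N[mm][:,1],N[mm][:,0]); F=np.exp(1j*nn*a).mean()
        print(k,n,m.sum(),mm.sum(),'flat deg %.1f conc %.2f'%(np.degrees(np.angle(F))/nn,abs(F))); print(res)
E
python3 y.py
```

```text
square scene 475 239 flat deg 17.3 conc 0.58
[(-40, 32.9), (-35, 33.5), (-30, 33.9), (-25, 34.1), (-20, 33.9), (-15, 33.4), (-10, 32.9), (-5, 32.1), (0, 31.3), (5, 30.1), (10, 28.9), (15, 27.9), (20, 28.2), (25, 29.0), (30, 30.4), (35, 31.9), (40, 33.2), (45, 34.2), (50, 35.1), (55, 35.8), (60, 36.2), (65, 36.2), (70, 36.0), (75, 35.6), (80, 34.9), (85, 34.1), (90, 33.0), (95, 31.6), (100, 30.2), (105, 28.8), (110, 28.1), (115, 29.5), (120, 30.9), (125, 32.0), (130, 33.0), (135, 33.7), (140, 34.1), (145, 34.3), (150, 34.0), (155, 33.5), (160, 32.8)]
square side 372 191 flat deg 17.6 conc 0.30
[(50, 34.2), (55, 34.7), (60, 35.1), (65, 35.2), (70, 34.9), (75, 34.5), (80, 33.8), (85, 32.9), (90, 31.9), (95, 30.6), (100, 29.2), (105, 27.8), (110, 27.6), (115, 28.8), (120, 30.4), (125, 31.6), (130, 32.7), (135, 33.7), (140, 34.6), (145, 35.0), (150, 35.0), (155, 35.1), (160, 35.1), (165, 34.6), (170, 34.0)]
hex scene 362 172 flat deg 24.5 conc 0.26
[(-80, 24.5), (-75, 25.1), (-70, 25.4), (-65, 25.6), (-60, 25.6), (-55, 25.3), (-50, 24.7), (-45, 24.0), (-40, 23.3), (-35, 23.7), (-30, 24.4), (-25, 25.2), (-20, 25.6), (-15, 26.2), (-10, 26.5), (-5, 26.5), (0, 26.4), (5, 26.2), (10, 26.2), (15, 25.8), (20, 25.9), (25, 26.2), (30, 26.9), (35, 27.5), (40, 27.8), (45, 28.1), (50, 28.3), (55, 28.3), (60, 28.2), (65, 28.2), (70, 27.7), (75, 27.4), (80, 27.1), (85, 27.2), (90, 27.8), (95, 28.3), (100, 28.7), (105, 29.0), (110, 29.2), (115, 29.1), (120, 28.6)]
hex side 309 172 flat deg 19.4 conc 0.37
[(-180, 27.4), (40, 26.1), (45, 26.6), (50, 26.9), (55, 27.1), (60, 27.0), (65, 26.7), (70, 26.4), (75, 25.9), (80, 25.7), (85, 26.2), (90, 27.0), (95, 27.6), (100, 28.2), (105, 28.4), (110, 28.5), (115, 28.3), (120, 28.0), (125, 27.7), (130, 27.0), (135, 26.4), (140, 25.9), (145, 26.1), (150, 26.7), (155, 27.3), (160, 27.6), (165, 27.8), (170, 27.9), (175, 27.7)]
```

```bash
python3 -m inch '[[-1,29,28.4,0,0,0,7.15],[-1,29,28.4,0,0,0,7.15],[-1,29,28.4,0,0,0,7.15],[-1,29,28.4,0,0,0,7.15],[-1,29,28.4,0,0,0,7.15]]' 40 && python3 -m inch '[[-1,29,28.4,0,0,0,7.15],[-1,29,28.4,0,0,0,7.15],[-1,29,28.4,0,0,0,7.15],[-1,29,28.4,0,0,0,7.15],[-1,29,28.4,0,0,0,7.15]]' && python3 -m inch '[[-1,0,0,-30,0,0,0],[-1,0,0,0,0,0,0]]' && python3 -c "
from h import *
grab('wrist','wrist1.png')
s=ctrl.read_state();print(s['tool_pos'],s['tool_rot'],s['qpos'],s['clock'])"
```

```text
clock: 0.65
tool_pos: [0.3441, -0.4493, 0.2529]
tool_rot: [-0.0, 0.889, 0.458, 0.0]
wrist_force: [0.6, -0.9, -0.8]
opening: 0.0855
gripper_force: 0.0
clock: 1.15
tool_pos: [0.4891, -0.3072, 0.253]
tool_rot: [-0.0, 0.705, 0.709, -0.0]
wrist_force: [0.5, -1.0, 0.0]
opening: 0.0855
gripper_force: 0.0
clock: 1.35
tool_pos: [0.4867, -0.3057, 0.2189]
tool_rot: [-0.004, 0.706, 0.708, -0.001]
wrist_force: [-1.0, -0.2, -1.8]
opening: 0.0853
gripper_force: 0.0
[ 0.4868211  -0.30696537  0.22053638] [-3.23228761e-03  7.06795188e-01  7.07410677e-01 -4.99125430e-04] [-6.84341999e-01  1.46674887e-01  1.75842683e+00 -3.63159283e-04
  1.24302312e+00 -6.85094399e-01] 1.4
```

View pics/wrist1.png

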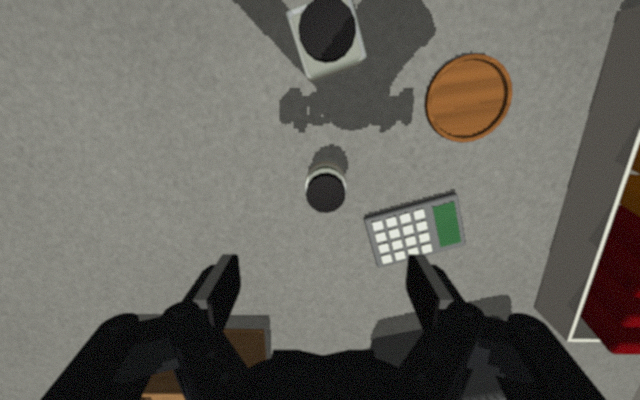

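The wrist view shows the small jar's lid at (326,192), between the finger columns, with the square jar and large base beyond. I check the coordinates with a ray cast and go down.

Run:
```python
from h import *
im=dict(np.load('wrist.npz'));P=cloud(im)*1000
for k,u,v,z in [('small',326,192,.072),('square',327,29,.092)]:
    g=ray(im,u,v,z)*1000; m=(np.hypot(P[...,0]-g[0],P[...,1]-g[1])<35)&(abs(P[...,2]-g[2])<6)
    print(k,g,cv2.minEnclosingCircle(P[m][:,:2].astype(np.float32)),np.median(P[m][:,2]))
g=ray(im,469,97,.012)*1000;print('base large',g)
m=(np.hypot(P[...,0]-g[0],P[...,1]-g[1])<60)&(abs(P[...,2]-12)<3);print(cv2.minEnclosingCircle(P[m][:,:2].astype(np.float32)))
```

```text
small [ 488.9626168  -309.00184703   72.        ] ((488.00860595703125, -311.5008850097656), 19.447824478149414) 72.38630458402389
square [ 488.87127935 -173.95862802   92.        ] ((488.49261474609375, -174.25469970703125), 21.92530059814453) 92.43892538701971
base large [ 640.28197239 -221.92444754   12.        ]
((640.5568237304688, -224.7920684814453), 45.19719696044922)
```

```bash
python3 -m inch '[[-1,0,0,-45,0,0,0],[-1,0,0,-45,0,0,0],[-1,0,0,-45,0,0,0],[-1,0,0,-30,0,0,0],[-1,0,0,-22,0,0,0]]' && python3 -m inch '[[-1,0,0,0,0,0,0],[0.2,0,0,0,0,0,0],[1,0,0,0,0,0,0],[1,0,0,0,0,0,0],[1,0,0,0,0,0,0]]' 40 && python3 -m inch '[[1,0,0,0,0,0,0],[1,0,0,0,0,0,0],[1,0,0,0,0,0,0],[1,0,0,0,0,0,0]]'
```

```text
clock: 1.9
tool_pos: [0.4866, -0.3091, 0.0344]
tool_rot: [-0.001, 0.708, 0.706, -0.0]
wrist_force: [1.0, 0.1, -0.6]
opening: 0.0855
gripper_force: 0.0
clock: 2.4
tool_pos: [0.4897, -0.3102, 0.0388]
tool_rot: [0.002, 0.707, 0.707, -0.0]
wrist_force: [-1.1, -0.3, 5.9]
opening: 0.0429
gripper_force: 41.2
clock: 2.8
tool_pos: [0.4897, -0.3102, 0.0389]
tool_rot: [0.002, 0.707, 0.707, -0.0]
wrist_force: [-1.4, -0.6, 6.5]
opening: 0.0429
gripper_force: 41.2
```

```bash
python3 -m inch '[[1,0,0,20,0,0,0],[1,0,0,40,0,0,0],[1,0,0,40,0,0,0],[1,0,0,40,0,0,0],[1,0,0,20,0,0,0]]' && python3 -m inch '[[1,14.4,25,0,0,0,0],[1,14.4,40,0,0,0,0],[1,14.4,40,0,0,0,0],[1,14.4,40,0,0,0,0],[1,14.4,40,0,0,0,0]]' && python3 -m inch '[[1,14.4,40,0,0,0,0],[1,14.4,40,0,0,0,0],[1,14.4,40,0,0,0,0],[1,14.4,40,0,0,0,0],[1,14.4,38,0,0,0,0]]' && python3 -m inch '[[1,0,0,0,0,0,0],[1,0,0,0,0,0,0]]' && python3 -c "
from h import *
im=grab('wrist','wrist2.png');P=cloud(im)*1000
for n in ['scene','side','wrist']:
    im=grab(n); P=cloud(im)*1000
    for k,c,r in [('small',(633.5,73),48),('hex',(643.5,-57),55),('square',(664,226),72),('large',(640.5,-220),55)]:
        m=(np.hypot(P[...,0]-c[0],P[...,1]-c[1])<r)&(abs(P[...,2]-10)<4); q=P[m][:,:2].astype(np.float32)
        if len(q)>30: print(n,k,len(q),cv2.minEnclosingCircle(q),cv2.minAreaRect(q))
s=ctrl.read_state();print(s['tool_pos'],s['tool_rot'],s['wrist_force'],s['opening'])"
```

```text
clock: 3.3
tool_pos: [0.4899, -0.3098, 0.2011]
tool_rot: [0.004, 0.707, 0.707, 0.0]
wrist_force: [0.4, -0.4, -1.2]
opening: 0.043
gripper_force: 41.1
clock: 3.8
tool_pos: [0.5603, -0.1219, 0.1964]
tool_rot: [0.0, 0.707, 0.707, 0.0]
wrist_force: [0.6, -0.1, -2.2]
opening: 0.0436
gripper_force: 41.1
clock: 4.3
tool_pos: [0.6322, 0.0764, 0.1962]
tool_rot: [-0.0, 0.707, 0.707, -0.0]
wrist_force: [0.4, -1.1, -1.7]
opening: 0.0432
gripper_force: 41.1
clock: 4.5
tool_pos: [0.6319, 0.0753, 0.196]
tool_rot: [-0.0, 0.706, 0.708, -0.0]
wrist_force: [-0.3, -1.6, -1.3]
opening: 0.0429
gripper_force: 41.2
scene small 308 ((634.798828125, 71.56548309326172), 36.85044860839844) ((634.574951171875, 72.70565795898438), (70.6703109741211, 69.4461441040039), 75.33570861816406)
scene hex 343 ((643.6290283203125, -59.30145263671875), 43.86948776245117) ((643.7671508789062, -57.90056228637695), (86.13367462158203, 77.65911865234375), 26.12729835510254)
scene square 639 ((663.8050537109375, 226.76251220703125), 56.31299591064453) ((664.652587890625, 226.70147705078125), (81.39039611816406, 82.11360168457031
[... 719 characters left out ...]
6586914)
side large 199 ((641.2540283203125, -221.62283325195312), 46.29130935668945) ((641.6007690429688, -221.29196166992188), (86.02555847167969, 90.55314636230469), 23.754417419433594)
wrist small 1013 ((633.8717041015625, 69.66105651855469), 35.38172912597656) ((634.151611328125, 69.91618347167969), (69.8499984741211, 69.52351379394531), 88.62027740478516)
wrist square 1399 ((662.84619140625, 218.61309814453125), 52.26370620727539) ((663.0409545898438, 218.32266235351562), (68.52485656738281, 80.23526000976562), 71.17599487304688)
[0.6318045  0.07299962 0.19615377] [-1.21860573e-04  7.07711856e-01  7.06501107e-01 -3.15657847e-04] [ 0.12181848  0.04981694 -1.0374271 ] 0.04299336360674515
```

View pics/wrist2.png

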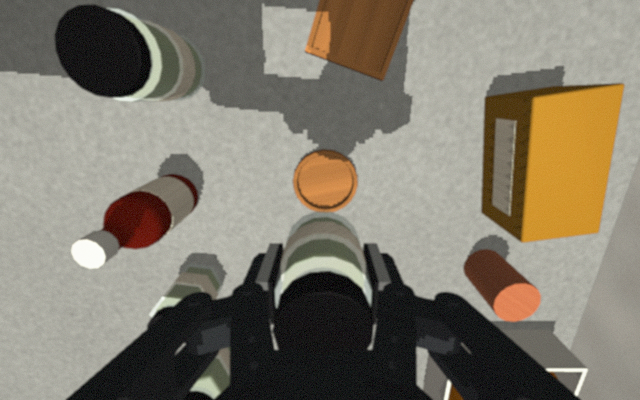

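The wrist view shows the small jar held upright at (325,290), with the small round base at (325,180) ahead of it in the image (camera is tilted). I lower it.

```bash
python3 -m inch '[[1,2.5,-2,-35,0,0,0],[1,0,0,-40,0,0,0],[1,0,0,-40,0,0,0],[1,0,0,-25,0,0,0],[1,0,0,-8,0,0,0]]' && python3 -m inch '[[1,0,0,0,0,0,0],[1,0,0,-2,0,0,0],[1,0,0,-2,0,0,0],[1,0,0,-1,0,0,0],[1,0,0,0,0,0,0]]'
```

```text
clock: 5.2
tool_pos: [0.6312, 0.0709, 0.0441]
tool_rot: [-0.003, 0.708, 0.706, -0.003]
wrist_force: [-0.1, -0.4, -1.2]
opening: 0.0429
gripper_force: 41.3
clock: 5.7
tool_pos: [0.6355, 0.0723, 0.0444]
tool_rot: [0.001, 0.707, 0.707, 0.001]
wrist_force: [-1.2, -0.3, -2.2]
opening: 0.0433
gripper_force: 41.2
```

```bash
python3 -m inch '[[1,0,0,-1,0,0,0],[1,0,0,-1,0,0,0],[1,0,0,0,0,0,0]]'; python3 -m inch '[[1,0,0,-1,0,0,0],[1,0,0,-1,0,0,0],[1,0,0,0,0,0,0]]'
```

```text
clock: 6.0
tool_pos: [0.6353, 0.0724, 0.0429]
tool_rot: [0.0, 0.707, 0.707, 0.0]
wrist_force: [-2.2, 0.2, 5.3]
opening: 0.043
gripper_force: 42.0
clock: 6.3
tool_pos: [0.6354, 0.0724, 0.0428]
tool_rot: [-0.0, 0.707, 0.707, -0.0]
wrist_force: [-6.3, -0.4, 13.8]
opening: 0.0436
gripper_force: 42.9
```

```bash
python3 -m inch '[[1,0,0,1.5,0,0,0],[0.2,0,0,0,0,0,0],[-0.4,0,0,0,0,0,0],[-1,0,0,0,0,0,0],[-1,0,0,0,0,0,0]]' && python3 -m inch '[[-1,0,0,25,0,0,0],[-1,0,0,35,0,0,0],[-1,0,0,40,0,0,0],[-1,0,0,40,0,0,0],[-1,0,0,30,0,0,0]]' && python3 -m inch '[[-1,-30,-27,0,0,0,4.1],[-1,-32,-27,0,0,0,4.1],[-1,-32,-27,0,0,0,4.1],[-1,-32,-27,0,0,0,4.1],[-1,-32,-27,0,0,0,4.1]]' && python3 -m inch '[[-1,0,0,0,0,0,0],[-1,0,0,0,0,0,0]]'
python3 - <<'E'
from h import *
im=grab('wrist','wrist3.png');P=cloud(im)*1000
for k,c,z,r in [('hex',(477,-63),84,30),('square',(489,-172),92,30),('bottle',(466.5,55.5),135,30)]:
    m=(np.hypot(P[...,0]-c[0],P[...,1]-c[1])<r)&(abs(P[...,2]-z)<5); q=P[m][:,:2].astype(np.float32)
    if len(q)>30: print(k,len(q),cv2.minEnclosingCircle(q))
# hex body: shoulder and side points
m=(np.hypot(P[...,0]-477,P[...,1]+63)<40)&(P[...,2]>40)&(P[...,2]<68); q=P[m][:,:2].astype(np.float32); print(len(q),cv2.minAreaRect(q))
s=ctrl.read_state();print(s['tool_pos'],s['tool_rot'],s['qpos'][5])
im=grab('side');P=cloud(im)*1000
m=(np.hypot(P[...,0]-634.5,P[...,1]-71.5)<40)&(P[...,2]>65); q=P[m]; print('small jar',cv2.minEnclosingCircle(q[:,:2].astype(np.float32)),np.percentile(q[:,2],90))
E
```

```text
clock: 6.8
tool_pos: [0.6347, 0.0723, 0.0405]
tool_rot: [-0.0, 0.707, 0.707, -0.0]
wrist_force: [0.5, -0.4, -0.2]
opening: 0.084
gripper_force: 0.0
clock: 7.3
tool_pos: [0.6357, 0.0723, 0.2136]
tool_rot: [0.001, 0.707, 0.707, 0.001]
wrist_force: [1.2, -0.1, 0.7]
opening: 0.0856
gripper_force: 0.0
clock: 7.8
tool_pos: [0.4754, -0.0635, 0.2105]
tool_rot: [0.0, 0.569, 0.823, -0.0]
wrist_force: [-0.3, -0.5, 0.5]
opening: 0.086
gripper_force: 0.0
clock: 8.0
tool_pos: [0.4766, -0.0632, 0.2108]
tool_rot: [0.0, 0.571, 0.821, 0.0]
wrist_force: [-0.0, 0.8, -0.1]
opening: 0.0852
gripper_force: 0.0
hex 1619 ((475.8076171875, -65.04679107666016), 20.97748374938965)
square 1365 ((488.46893310546875, -173.70712280273438), 22.00204849243164)
bottle 1331 ((465.8931884765625, 52.6631965637207), 11.902178764343262)
875 ((473.96612548828125, -59.300804138183594), (50.36491394042969, 45.81784439086914), 19.63432502746582)
[ 0.4773416  -0.06272789  0.21102589] [4.61051351e-04 5.70539704e-01 8.21269765e-01 4.54321376e-04] -0.6335900850772858
small jar ((635.9025268554688, 74.35102081298828), 20.298524856567383) 75.26813321542804
```

View pics/wrist3.png

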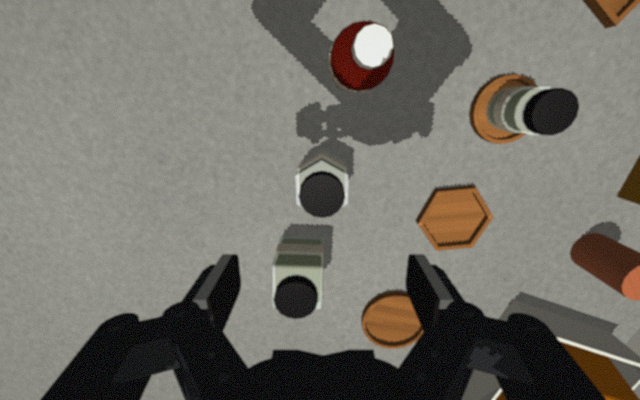

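The wrist view shows the small jar standing in its base at (510,110). The hex jar is at (322,192), with its flats parallel to the pads. I go down and grip.

```bash
python3 -m inch '[[-1,0,-1,-40,0,0,0],[-1,0,0,-40,0,0,0],[-1,0,0,-40,0,0,0],[-1,0,0,-30,0,0,0],[-1,0,0,-15,0,0,0]]' && python3 -m inch '[[-1,0,0,0,0,0,0],[0,0,0,0,0,0,0],[1,0,0,0,0,0,0],[1,0,0,0,0,0,0],[1,0,0,0,0,0,0]]' 50 && python3 -m inch '[[1,0,0,0,0,0,0],[1,0,0,0,0,0,0]]'
```

```text
clock: 8.6
tool_pos: [0.4755, -0.0622, 0.0424]
tool_rot: [-0.002, 0.569, 0.822, -0.001]
wrist_force: [-0.0, 0.9, 0.6]
opening: 0.0854
gripper_force: 0.0
clock: 9.1
tool_pos: [0.4785, -0.0641, 0.0475]
tool_rot: [0.002, 0.57, 0.822, 0.001]
wrist_force: [0.1, 0.7, 4.0]
opening: 0.0499
gripper_force: 53.0
clock: 9.3
tool_pos: [0.4785, -0.0641, 0.0475]
tool_rot: [0.002, 0.57, 0.822, 0.001]
wrist_force: [0.0, 1.2, 4.9]
opening: 0.0494
gripper_force: 53.2
```

```bash
python3 -m inch '[[1,0,0,20,0,0,0],[1,0,0,40,0,0,0],[1,0,0,40,0,0,0],[1,0,0,20,0,0,0]]' && python3 -m inch '[[1,25,1.1,0,0,0,-4],[1,35,1.1,0,0,0,-5],[1,40,1.1,0,0,0,-5],[1,40,1.1,0,0,0,-5],[1,26,1.1,0,0,0,-5]]' && python3 -m inch '[[1,0,0,0,0,0,0],[1,0,0,0,0,0,0],[1,0,0,0,0,0,0]]'
python3 - <<'E'
from h import *
s=ctrl.read_state();print(s['tool_pos'],s['tool_rot'],s['opening'])
im=grab('wrist','wrist4.png')
E
```

```text
clock: 9.7
tool_pos: [0.4781, -0.0641, 0.169]
tool_rot: [0.002, 0.57, 0.822, 0.001]
wrist_force: [1.3, 0.2, -1.9]
opening: 0.0492
gripper_force: 52.8
clock: 10.2
tool_pos: [0.6446, -0.0582, 0.1651]
tool_rot: [0.0, 0.73, 0.684, 0.0]
wrist_force: [-0.4, -0.8, -2.2]
opening: 0.0496
gripper_force: 52.8
clock: 10.5
tool_pos: [0.6411, -0.0581, 0.1647]
tool_rot: [-0.001, 0.728, 0.685, -0.001]
wrist_force: [0.9, -0.3, -0.9]
opening: 0.0493
gripper_force: 53.0
[ 0.64106416 -0.05807703  0.16471262] [-0.00116875  0.72822944  0.68533181 -0.00091144] 0.04928024429157301
```

View pics/wrist4.png

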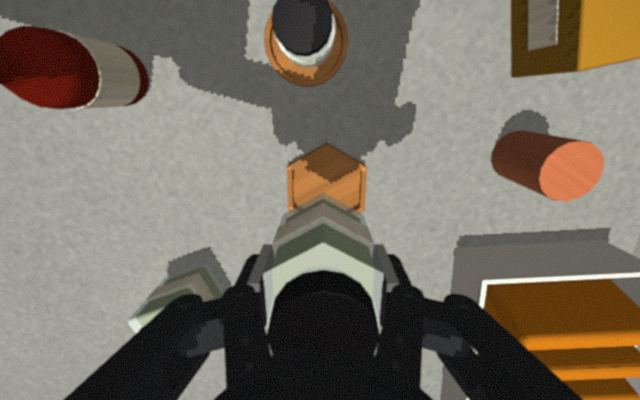

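The hex jar is held upright at (324,250), turned to match the hex base at (327,180). I lower it.

```bash
python3 -m inch '[[1,3,-0.5,-30,0,0,0],[1,0,0,-40,0,0,0],[1,0,0,-25,0,0,0],[1,0,0,-10,0,0,0],[1,0,0,0,0,0,0]]' && python3 -m inch '[[1,0,0,-2,0,0,0],[1,0,0,-2,0,0,0],[1,0,0,0,0,0,0]]' && python3 -m inch '[[1,0,0,-2,0,0,0],[1,0,0,-1,0,0,0],[1,0,0,0,0,0,0]]'
```

```text
clock: 11.05
tool_pos: [0.6435, -0.0585, 0.059]
tool_rot: [-0.002, 0.728, 0.685, -0.001]
wrist_force: [-1.5, -0.0, -1.6]
opening: 0.0492
gripper_force: 53.0
clock: 11.35
tool_pos: [0.647, -0.059, 0.0585]
tool_rot: [0.001, 0.728, 0.685, 0.001]
wrist_force: [-0.2, 0.1, -1.5]
opening: 0.0495
gripper_force: 53.0
clock: 11.65
tool_pos: [0.6457, -0.0587, 0.0537]
tool_rot: [-0.0, 0.728, 0.685, -0.0]
wrist_force: [-0.3, -0.9, -1.7]
opening: 0.0494
gripper_force: 53.0
```

```bash
python3 -m inch '[[1,-0.5,0,-1,0,0,0],[1,0,0,-1,0,0,0],[1,0,0,0,0,0,0]]' && python3 -m inch '[[1,0,0,-1,0,0,0],[1,0,0,-1,0,0,0],[1,0,0,0,0,0,0]]'
```

```text
clock: 11.95
tool_pos: [0.6453, -0.0587, 0.0517]
tool_rot: [-0.0, 0.728, 0.685, -0.0]
wrist_force: [0.0, 0.9, -2.2]
opening: 0.0494
gripper_force: 53.0
clock: 12.25
tool_pos: [0.6454, -0.0587, 0.0516]
tool_rot: [-0.0, 0.728, 0.685, -0.0]
wrist_force: [-4.8, 1.0, 7.4]
opening: 0.0495
gripper_force: 53.9
```

```bash
python3 -m inch '[[1,0,0,1.5,0,0,0],[0.2,0,0,0,0,0,0],[-0.4,0,0,0,0,0,0],[-1,0,0,0,0,0,0],[-1,0,0,0,0,0,0]]' && python3 -m inch '[[-1,0,0,25,0,0,0],[-1,0,0,35,0,0,0],[-1,0,0,40,0,0,0],[-1,0,0,40,0,0,0],[-1,0,0,25,0,0,0]]' && python3 -m inch '[[-1,-31.3,-22.8,0,0,0,4.2],[-1,-31.3,-22.8,0,0,0,4.2],[-1,-31.3,-22.8,0,0,0,4.2],[-1,-31.3,-22.8,0,0,0,4.2],[-1,-31.3,-22.8,0,0,0,4.2]]' && python3 -m inch '[[-1,0,0,0,0,0,0],[-1,0,0,0,0,0,0]]'
python3 - <<'E'
from h import *
im=grab('wrist','wrist5.png');P=cloud(im)*1000
for k,c,z,r in [('square',(489,-172),92,30),('hexplaced',(645,-59),88,35)]:
    m=(np.hypot(P[...,0]-c[0],P[...,1]-c[1])<r)&(abs(P[...,2]-z)<5); q=P[m][:,:2].astype(np.float32)
    if len(q)>30: print(k,len(q),cv2.minEnclosingCircle(q),np.median(P[m][:,2]))
s=ctrl.read_state();print(s['tool_pos'],s['tool_rot'],s['qpos'][5])
im=grab('side');P=cloud(im)*1000
m=(np.hypot(P[...,0]-645,P[...,1]+59)<40)&(P[...,2]>78); q=P[m]; print('hex jar',cv2.minEnclosingCircle(q[:,:2].astype(np.float32)),np.percentile(q[:,2],90))
E
```

```text
clock: 12.75
tool_pos: [0.6454, -0.0588, 0.0513]
tool_rot: [0.0, 0.728, 0.685, 0.0]
wrist_force: [0.4, 0.4, -0.1]
opening: 0.0847
gripper_force: 0.0
clock: 13.25
tool_pos: [0.6469, -0.059, 0.2205]
tool_rot: [0.002, 0.728, 0.685, 0.002]
wrist_force: [0.5, -0.3, -0.1]
opening: 0.0857
gripper_force: 0.0
clock: 13.75
tool_pos: [0.4876, -0.1734, 0.2164]
tool_rot: [0.0, 0.59, 0.807, -0.0]
wrist_force: [0.6, -0.6, 0.1]
opening: 0.0855
gripper_force: 0.0
clock: 13.95
tool_pos: [0.4886, -0.1732, 0.2165]
tool_rot: [0.0, 0.592, 0.806, 0.0]
wrist_force: [-0.3, 0.4, -0.2]
opening: 0.0857
gripper_force: 0.0
square 1811 ((488.5332946777344, -173.86807250976562), 21.980344772338867) 92.45867460065467
hexplaced 2160 ((645.0739135742188, -59.246700286865234), 21.22817039489746) 88.46989770898719
[ 0.48925231 -0.17278439  0.21665774] [5.24930731e-04 5.91833945e-01 8.06059656e-01 3.69008941e-04] -0.7794576669619455
hex jar ((647.4555053710938, -56.192771911621094), 21.97286033630371) 87.3433446975978
```

View pics/wrist5.png

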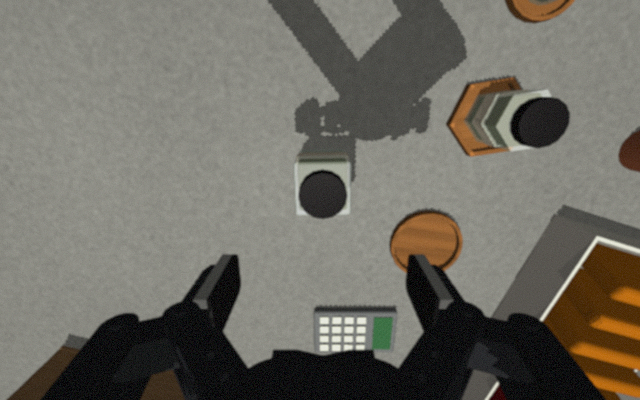

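The hex jar stands in its base at (505,118), lid at 88 mm as expected. The square jar is at (323,190), square to the pads. I grip it next.

```bash
python3 -m inch '[[-1,0,-0.5,-40,0,0,0],[-1,0,0,-40,0,0,0],[-1,0,0,-40,0,0,0],[-1,0,0,-30,0,0,0],[-1,0,0,-13,0,0,0]]' && python3 -m inch '[[-1,0,0,0,0,0,0],[0,0,0,0,0,0,0],[1,0,0,0,0,0,0],[1,0,0,0,0,0,0],[1,0,0,0,0,0,0]]' 60 && python3 -m inch '[[1,0,0,0,0,0,0],[1,0,0,0,0,0,0]]'
```

```text
clock: 14.55
tool_pos: [0.4873, -0.1712, 0.0498]
tool_rot: [-0.003, 0.591, 0.807, -0.0]
wrist_force: [0.7, 0.4, -0.3]
opening: 0.0854
gripper_force: 0.0
clock: 15.05
tool_pos: [0.4908, -0.1743, 0.0557]
tool_rot: [0.002, 0.591, 0.806, 0.0]
wrist_force: [-0.2, 0.1, 6.2]
opening: 0.0534
gripper_force: 64.8
clock: 15.25
tool_pos: [0.4908, -0.1743, 0.0557]
tool_rot: [0.002, 0.591, 0.806, 0.0]
wrist_force: [0.1, -0.6, 7.2]
opening: 0.0535
gripper_force: 64.8
```

```bash
python3 -m inch '[[1,0,0,20,0,0,0],[1,0,0,40,0,0,0],[1,0,0,45,0,0,0],[1,0,0,35,0,0,0],[1,0,0,15,0,0,0]]' && python3 -m inch '[[1,10,20,0,0,0,-3],[1,17,40,0,0,0,-3.5],[1,18,43,0,0,0,-3.7],[1,18,43,0,0,0,-3.7],[1,18,43,0,0,0,-3.7]]' && python3 -m inch '[[1,18,43,0,0,0,-3.7],[1,18,43,0,0,0,-3.7],[1,18,43,0,0,0,-3.7],[1,18,43,0,0,0,-3.7],[1,18,39,0,0,0,-3.7]]' && python3 -m inch '[[1,0,0,0,0,0,0],[1,0,0,0,0,0,0],[1,0,0,0,0,0,0]]'
python3 - <<'E'
from h import *
s=ctrl.read_state();print(s['tool_pos'],s['tool_rot'],s['opening'])
im=grab('wrist','wrist6.png')
E
```

```text
clock: 15.75
tool_pos: [0.4905, -0.1741, 0.2123]
tool_rot: [0.003, 0.591, 0.806, 0.001]
wrist_force: [1.0, -0.5, -2.4]
opening: 0.054
gripper_force: 64.6
clock: 16.25
tool_pos: [0.5688, 0.0175, 0.2062]
tool_rot: [-0.001, 0.709, 0.705, -0.001]
wrist_force: [0.6, -0.6, -2.8]
opening: 0.0531
gripper_force: 64.5
clock: 16.75
tool_pos: [0.6587, 0.2287, 0.2054]
tool_rot: [-0.001, 0.813, 0.583, -0.002]
wrist_force: [-0.1, 0.1, -3.2]
opening: 0.0532
gripper_force: 64.5
clock: 17.05
tool_pos: [0.6585, 0.2257, 0.2063]
tool_rot: [-0.0, 0.812, 0.583, -0.002]
wrist_force: [0.2, -0.5, -3.2]
opening: 0.0537
gripper_force: 64.5
[0.65852928 0.22573354 0.20627037] [-4.65934854e-04  8.12154243e-01  5.83439747e-01 -1.82459048e-03] 0.05371121932294847
```

View pics/wrist6.png

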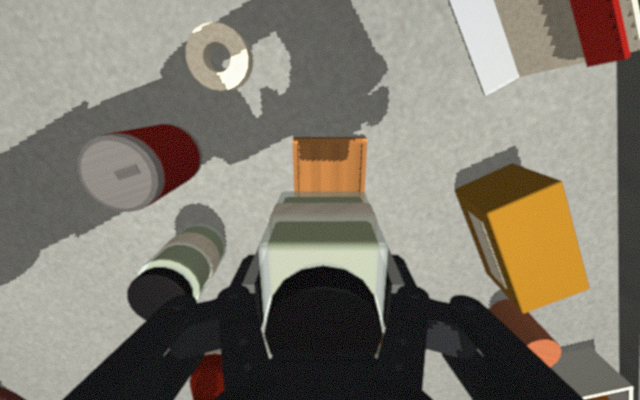

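The square jar is held upright at (324,250), parallel to the square base at (330,165). I move it +6.5 mm in x and lower it.

```bash
python3 -m inch '[[1,6,-0.5,-30,0,0,0],[1,0,0,-40,0,0,0],[1,0,0,-40,0,0,0],[1,0,0,-22,0,0,0],[1,0,0,-6,0,0,0]]' && python3 -m inch '[[1,0,0,0,0,0,0],[1,0,0,-2,0,0,0],[1,0,0,-2,0,0,0],[1,0,0,0,0,0,0]]'
```

```text
clock: 17.6
tool_pos: [0.6621, 0.2238, 0.0655]
tool_rot: [-0.002, 0.813, 0.583, -0.004]
wrist_force: [-0.9, -0.0, -4.1]
opening: 0.0531
gripper_force: 64.4
clock: 18.0
tool_pos: [0.667, 0.2265, 0.0682]
tool_rot: [0.001, 0.812, 0.583, 0.001]
wrist_force: [-0.8, -0.2, -2.9]
opening: 0.0534
gripper_force: 64.4
```

```bash
python3 -m inch '[[1,-1.5,-1,-2,0,0,0],[1,0,0,-2,0,0,0],[1,0,0,-2,0,0,0],[1,0,0,0,0,0,0]]' && python3 -m inch '[[1,0,0,-1,0,0,0],[1,0,0,-1,0,0,0],[1,0,0,0,0,0,0]]' && python3 -m inch '[[1,0,0,-1,0,0,0],[1,0,0,0,0,0,0]]'
```

```text
clock: 18.4
tool_pos: [0.6642, 0.2253, 0.06]
tool_rot: [-0.0, 0.812, 0.584, -0.0]
wrist_force: [-0.3, 0.2, -3.3]
opening: 0.0533
gripper_force: 64.5
clock: 18.7
tool_pos: [0.6643, 0.2254, 0.0598]
tool_rot: [-0.0, 0.812, 0.584, -0.0]
wrist_force: [-4.5, 0.6, 5.8]
opening: 0.0532
gripper_force: 65.3
clock: 18.9
tool_pos: [0.6644, 0.2255, 0.0598]
tool_rot: [-0.0, 0.812, 0.584, -0.0]
wrist_force: [-4.9, -1.1, 9.8]
opening: 0.0537
gripper_force: 65.9
```

```bash
python3 -m inch '[[1,0,0,1.5,0,0,0],[0.2,0,0,0,0,0,0],[-0.4,0,0,0,0,0,0],[-1,0,0,0,0,0,0],[-1,0,0,0,0,0,0]]' && python3 -m inch '[[-1,0,0,25,0,0,0],[-1,0,0,35,0,0,0],[-1,0,0,40,0,0,0],[-1,0,0,40,0,0,0],[-1,0,0,25,0,0,0]]' && python3 -m inch '[[-1,-36,-7.6,0,0,0,3.7],[-1,-36,-7.6,0,0,0,3.7],[-1,-36,-7.6,0,0,0,3.7],[-1,-36,-7.6,0,0,0,3.7],[-1,-36,-7.6,0,0,0,3.7]]' && python3 -m inch '[[-1,0,0,0,0,0,0],[-1,0,0,0,0,0,0]]'
python3 - <<'E'
from h import *
im=grab('wrist','wrist7.png');P=cloud(im)*1000
for k,c,z,r in [('large',(484.5,187.5),105,35),('sqplaced',(665,226),96,35),('tin',(506,302),95,45)]:
    m=(np.hypot(P[...,0]-c[0],P[...,1]-c[1])<r)&(abs(P[...,2]-z)<5); q=P[m][:,:2].astype(np.float32)
    if len(q)>30: print(k,len(q),cv2.minEnclosingCircle(q),np.median(P[m][:,2]))
s=ctrl.read_state();print(s['tool_pos'],s['tool_rot'],s['qpos'])
E
```

```text
clock: 19.4
tool_pos: [0.6645, 0.2252, 0.0585]
tool_rot: [0.0, 0.812, 0.584, 0.0]
wrist_force: [-0.1, 0.4, -0.6]
opening: 0.0852
gripper_force: 0.0
clock: 19.9
tool_pos: [0.666, 0.2256, 0.228]
tool_rot: [0.001, 0.812, 0.583, 0.003]
wrist_force: [0.4, 1.1, 0.6]
opening: 0.0854
gripper_force: 0.0
clock: 20.4
tool_pos: [0.483, 0.1869, 0.2236]
tool_rot: [0.0, 0.707, 0.707, 0.0]
wrist_force: [0.3, -0.9, 0.6]
opening: 0.0854
gripper_force: 0.0
clock: 20.6
tool_pos: [0.4841, 0.1873, 0.2239]
tool_rot: [0.0, 0.708, 0.706, 0.001]
wrist_force: [0.9, 0.8, 0.2]
opening: 0.0851
gripper_force: 0.0
large 3030 ((483.8213806152344, 185.44061279296875), 28.050113677978516) 105.42846498625747
sqplaced 2165 ((664.3870849609375, 226.29698181152344), 22.2038516998291) 96.4725522405144
tin 6098 ((505.5625915527344, 300.1604919433594), 32.9339714050293) 96.08842515247372
[0.48528658 0.18746583 0.22443385] [6.65029145e-04 7.07928719e-01 7.06282778e-01 1.06011634e-03] [ 2.33689765e-01  1.88106345e-02  1.88806249e+00 -2.57900619e-05
  1.23221676e+00  2.36026015e-01]
```

View pics/wrist7.png

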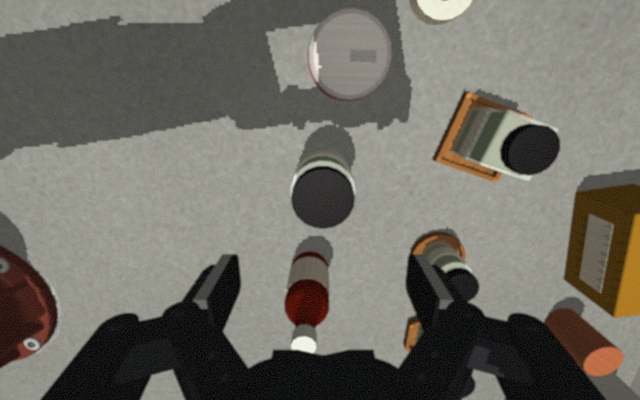

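The square jar stands in its base (lid at 96.5 mm, as expected). The large jar is centred between the fingers at (323,195), with the tin and bottle undisturbed. I grip it.

```bash
python3 -m inch '[[-1,-0.5,-1,-40,0,0,0],[-1,0,0,-40,0,0,0],[-1,0,0,-40,0,0,0],[-1,0,0,-28,0,0,0],[-1,0,0,-12,0,0,0]]' && python3 -m inch '[[-1,0,0,0,0,0,0],[0,0,0,0,0,0,0],[1,0,0,0,0,0,0],[1,0,0,0,0,0,0],[1,0,0,0,0,0,0]]' 70 && python3 -m inch '[[1,0,0,0,0,0,0],[1,0,0,0,0,0,0]]'
```

```text
clock: 21.15
tool_pos: [0.4832, 0.186, 0.0607]
tool_rot: [-0.001, 0.708, 0.706, -0.002]
wrist_force: [-0.6, -0.4, -0.8]
opening: 0.0857
gripper_force: 0.0
clock: 21.65
tool_pos: [0.4858, 0.1869, 0.0663]
tool_rot: [0.001, 0.708, 0.706, 0.002]
wrist_force: [-0.6, -0.5, 5.3]
opening: 0.0606
gripper_force: 76.0
clock: 21.85
tool_pos: [0.4858, 0.1869, 0.0663]
tool_rot: [0.001, 0.708, 0.706, 0.002]
wrist_force: [-0.1, -0.3, 6.6]
opening: 0.0603
gripper_force: 76.0
```

```bash
python3 -m inch '[[1,0,0,20,0,0,0],[1,0,0,40,0,0,0],[1,0,0,45,0,0,0],[1,0,0,35,0,0,0],[1,0,0,15,0,0,0]]' && python3 -m inch '[[1,12,-20,0,0,0,0],[1,16,-36,0,0,0,0],[1,16,-44,0,0,0,0],[1,16,-44,0,0,0,0],[1,16,-44,0,0,0,0]]' && python3 -m inch '[[1,16,-44,0,0,0,0],[1,16,-44,0,0,0,0],[1,16,-44,0,0,0,0],[1,16,-44,0,0,0,0],[1,15,-44,0,0,0,0]]' && python3 -m inch '[[1,0,0,0,0,0,0],[1,0,0,0,0,0,0],[1,0,0,0,0,0,0]]'
python3 - <<'E'
from h import *
s=ctrl.read_state();print(s['tool_pos'],s['tool_rot'],s['opening'])
im=grab('wrist','wrist8.png')
E
```

```text
clock: 22.35
tool_pos: [0.4857, 0.1867, 0.2228]
tool_rot: [0.002, 0.708, 0.706, 0.003]
wrist_force: [1.0, -0.3, -4.5]
opening: 0.0608
gripper_force: 76.4
clock: 22.85
tool_pos: [0.5587, -0.0031, 0.2165]
tool_rot: [-0.001, 0.708, 0.707, -0.001]
wrist_force: [0.2, 0.4, -4.3]
opening: 0.0609
gripper_force: 76.5
clock: 23.35
tool_pos: [0.6379, -0.2231, 0.2157]
tool_rot: [-0.002, 0.708, 0.706, -0.001]
wrist_force: [0.8, 1.2, -4.6]
opening: 0.0608
gripper_force: 76.4
clock: 23.65
tool_pos: [0.6375, -0.2205, 0.2165]
tool_rot: [-0.002, 0.708, 0.707, -0.0]
wrist_force: [0.2, 1.0, -4.5]
opening: 0.0604
gripper_force: 76.8
[ 0.6374917  -0.22047772  0.21650345] [-2.07742607e-03  7.07664683e-01  7.06545236e-01 -4.59252886e-04] 0.06043019081126965
```

View pics/wrist8.png

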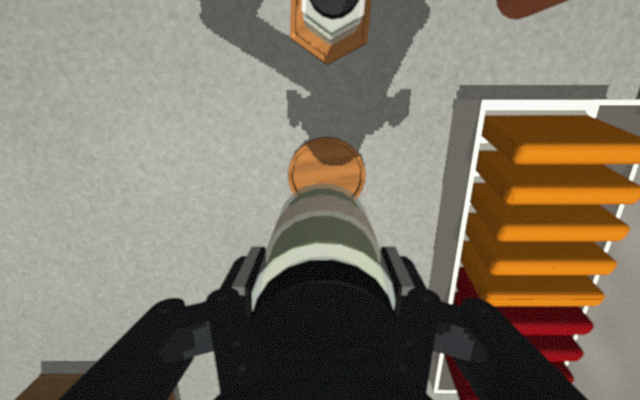

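The large jar is held upright at (325,245) and the large round base is at (327,172). The toast tray is well clear at x > 450 px. I lower it.

```bash
python3 -m inch '[[1,2.5,0,-30,0,0,0],[1,0,0,-40,0,0,0],[1,0,0,-40,0,0,0],[1,0,0,-22,0,0,0],[1,0,0,-6,0,0,0]]' && python3 -m inch '[[1,0,0,0,0,0,0],[1,0,0,-2,0,0,0],[1,0,0,-2,0,0,0],[1,0,0,0,0,0,0]]'
```

```text
clock: 24.2
tool_pos: [0.6378, -0.2185, 0.076]
tool_rot: [-0.004, 0.707, 0.707, -0.002]
wrist_force: [-0.5, 0.8, -5.3]
opening: 0.0612
gripper_force: 76.9
clock: 24.6
tool_pos: [0.6424, -0.2221, 0.0786]
tool_rot: [0.001, 0.708, 0.707, 0.0]
wrist_force: [0.0, 0.0, -4.3]
opening: 0.0607
gripper_force: 76.9
```

```bash
python3 -m inch '[[1,-1,0,-2,0,0,0],[1,0,0,-2,0,0,0],[1,0,0,-2,0,0,0],[1,0,0,0,0,0,0]]' && python3 -m inch '[[1,0,0,-1,0,0,0],[1,0,0,-1,0,0,0],[1,0,0,0,0,0,0]]' && python3 -m inch '[[1,0,0,-1,0,0,0],[1,0,0,0,0,0,0]]'
```

```text
clock: 25.0
tool_pos: [0.6402, -0.2218, 0.0706]
tool_rot: [-0.0, 0.708, 0.706, -0.0]
wrist_force: [-0.1, 0.0, -4.2]
opening: 0.0606
gripper_force: 77.2
clock: 25.3
tool_pos: [0.6403, -0.2219, 0.0704]
tool_rot: [-0.0, 0.708, 0.707, -0.0]
wrist_force: [-3.9, 1.3, 4.5]
opening: 0.0607
gripper_force: 77.2
clock: 25.5
tool_pos: [0.6403, -0.2219, 0.0704]
tool_rot: [-0.0, 0.708, 0.707, -0.0]
wrist_force: [-6.0, 2.3, 9.7]
opening: 0.0604
gripper_force: 77.8
```

Contact is on the recess floor. I release, withdraw, and check everything.

```bash
python3 -m inch '[[1,0,0,1.5,0,0,0],[0.2,0,0,0,0,0,0],[-0.4,0,0,0,0,0,0],[-1,0,0,0,0,0,0],[-1,0,0,0,0,0,0]]' && python3 -m inch '[[-1,0,0,25,0,0,0],[-1,0,0,35,0,0,0],[-1,0,0,40,0,0,0],[-1,0,0,40,0,0,0],[-1,0,0,20,0,0,0]]' && python3 -m inch '[[-1,-35,0,0,0,0,0],[-1,-35,0,0,0,0,0],[-1,-35,0,0,0,0,0],[-1,-35,0,0,0,0,0],[-1,0,0,0,0,0,0]]'
python3 - <<'E'
from h import *
for n in ['scene','side']:
    im=grab(n,n+'9.png');P=cloud(im)*1000
    for k,c,z in [('large',(641,-221),109),('square',(665,226),96),('hex',(644,-58.5),88),('small',(634.5,71.5),76),('tin',(506.4,302.5),95),('bottle',(466.5,55.5),135)]:
        m=(np.hypot(P[...,0]-c[0],P[...,1]-c[1])<45)&(abs(P[...,2]-z)<6); q=P[m][:,:2].astype(np.float32)
        if len(q)>30: o,r=cv2.minEnclosingCircle(q); print(n,k,len(q),'off',np.round(np.array(o)-c,1),'r',round(r,1),'z',round(np.median(P[m][:,2]),1))
E
```

```text
clock: 26.0
tool_pos: [0.6413, -0.222, 0.0694]
tool_rot: [0.001, 0.708, 0.706, 0.001]
wrist_force: [-0.2, -0.3, -1.0]
opening: 0.085
gripper_force: 0.0
clock: 26.5
tool_pos: [0.6429, -0.2228, 0.2345]
tool_rot: [0.004, 0.708, 0.706, 0.002]
wrist_force: [1.0, 0.4, 0.6]
opening: 0.0855
gripper_force: 0.0
clock: 27.0
tool_pos: [0.4967, -0.221, 0.2279]
tool_rot: [-0.001, 0.708, 0.706, -0.001]
wrist_force: [-0.3, 0.1, -0.4]
opening: 0.0853
gripper_force: 0.0
scene large 309 off [-1.5  0.8] r 30.2 z 108.9
scene square 425 off [-0.5  3.4] r 23.4 z 96.3
scene hex 231 off [1.2 3.2] r 21.9 z 87.9
scene small 240 off [0.5 2.6] r 20.6 z 76.1
scene tin 691 off [-0.1  0.2] r 33.8 z 96.2
scene bottle 72 off [-0.1  1.1] r 12.6 z 134.8
side large 288 off [-0.   1.2] r 28.6 z 106.7
side square 435 off [-0.4  1.3] r 22.9 z 94.4
side hex 221 off [1.6 2.1] r 21.4 z 85.9
side small 245 off [1.3 1.9] r 19.6 z 74.1
side tin 1420 off [-0.7 -0.4] r 33.5 z 94.2
side bottle 123 off [-0.  -0.3] r 12.6 z 132.9
```

View pics/scene9.png

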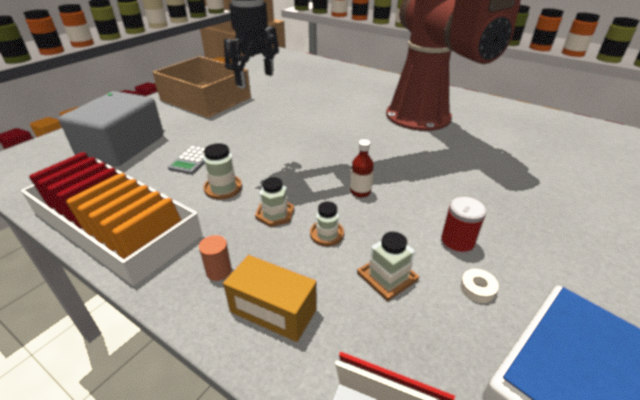

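All four jars stand in their own bases: large (220,170), hex (274,200), small (327,222), square (391,262). Each lid reads 4 mm higher than it did on the counter. The tin and bottle have not moved, and the arm is clear. I hand it in.

```bash
python3 -c "
from station import ctrl
print(ctrl.close_job())"
```

```text
the job is handed in; nothing more can be done
None
```

I stood each of the four jars in its own base on the recess floor, left the tin and bottle where they were, and handed the job in; the hand-in call returned no verdict.

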